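Cover two sample boxes with their own lids from the draining rack

TASK

The ground check samples in the two open stainless boxes must be kept clean: take the two lids off the sloping draining rack and put each on the box it belongs to, the longer lid on the longer box and the shorter lid on the shorter one, fully home and flat on the rim. Set the lids down rather than dropping them, and leave the boxes and the other things on the bench standing where they are.

Things in the scene. Friction and masses are not known exactly. Their poses are not given: they have to be found in the camera images.
- lid_long_grip (a point): Centre of the black grip bar of the longer steel lid (187x107 mm over its plate), 28 mm above the plate's top. y: along bar and lid; x: across; z: out of its face. Bar 14 mm wide (x), 12 high, 92 long, free beneath; posts at y=+-36. 16 mm deep skirt, foot flared to 194x114 mm, slips over the rim with 3 mm play a side. 280 g. Starts on the rack, sloped 0.6 rad. Home: this point 31 mm above the box's rim.
- lid_short_grip (a point): Centre of the black grip bar of the shorter steel lid (137x107 mm over its plate), 28 mm above the plate's top. y: along bar and lid; x: across; z: out of its face. Bar 14 mm wide (x), 12 high, 92 long, free beneath; posts at y=+-36. 16 mm deep skirt, foot flared to 144x114 mm, slips over the rim with 3 mm play a side. 220 g. Starts on the rack, sloped 0.6 rad. Home: this point 31 mm above the box's rim.
- box_long_rim (a point): Centre of the mouth of the longer open stainless box, at rim height, 46 mm above the worktop. Outer length 176 mm (y), width 96 mm (x); z up. Three metal discs lie on its black bed, well below the rim. Stands loose on the worktop, about 0.9 kg. The lid fits either way round.
- box_short_rim (a point): Centre of the mouth of the shorter open stainless box, at rim height, 46 mm above the worktop. Outer length 126 mm (y), width 96 mm (x); z up. Two metal discs lie on its black bed, well below the rim. Stands loose on the worktop, about 0.9 kg. The lid fits either way round.
- rack: Steel-wire draining rack over a blue drip pan, 410 (y) x 140 (x) x 95 mm, fixed; origin on the worktop under its centre. Its slope rises at 34 degrees towards its +x. The lids lie on it side by side, face up, centres 93 mm either side of its middle, foot against a toe wire 8 mm proud of the slope: draw them off square to the slope. Which lid is on which side varies.
- wash_bottle: White wash bottle with a red spout, 190 mm tall, 66 mm across, standing behind the work; bystander. Origin under its base.
- jar_amber: Amber jar with a black cap, 57 mm across, 80 mm tall; bystander. Origin under its base.
- caliper: Steel caliper lying flat, 210 mm long (its y), 75 mm wide, 6 mm thick; bystander. Origin at its middle, on the worktop.
- tape_roll: Roll of tape lying flat, 105 mm across, 25 mm high; bystander. Origin under its centre.
- loose_disc: Bare metal disc, 37 mm across, 15 mm high, on the worktop; bystander. Origin under its centre.
- mouse: Black computer mouse, 106 mm long, 62 mm wide, 38 mm high; bystander. Origin under its centre.

How it is judged:
By the outcome, as a careful person would: the job done as asked, in the order asked, and still so for the second after the job is handed in, with the robot touching nothing.
It also fails if it takes over 61 s, if anything falls off the work surface, if the arm or the gripper's body presses on something with over 40 N, if the wrist force passes 120 N, or if a joint passes its speed limit or range.

ROBOT

A 6-joint arm with a two-finger parallel gripper is mounted at the origin on a cart in front of the work surface, level with it; the furniture and walls round the work are solid. World frame = base frame: x ahead of the robot, y to its left, z up, the work surface at z = 0. Lengths are in m, angles in rad, forces in N, time in s.
With the tool pointing down it reaches from about 0.25 to 0.725 m from the base axis. Payload 9.7 kg.
Tool frame: the origin (TCP) lies at the centre of the arm's flange, where the gripper is bolted on; the fingertips stand 173 mm ahead of it and the grasp point (between the pads) lies 155 mm ahead of it; z points along the fingers, y is the line along which they close (so a half turn about z gives the same grasp; the last joint's range is limited). The gripper opens to 85 mm and grips with 20 to 120 N. Pads are 22 mm wide; open, the fingers measure 114 mm over their backs; the gripper's body (76 mm by 85 mm) begins 54 mm behind the grasp point. The pads swing forward as they close: fully open they stand 13 mm farther back than shut.
Start: joints at [-1.34, 0.087, 0.176, 1.66, 0, 1.571], TCP at [0.126, -0.535, 0.405] pointing down, gripper open.
Joint ranges: [-3.13, 3.13], [-0.85, 1.81], [-1.15, 1.24], [-2.2, 2.28], [-1.44, 1.52], [-3.14, 3.14]. Speed limits (rad/s): [2.22, 2.22, 2.57, 3.14, 3.14, 3.14].

INTERFACE

Orientations are given as a unit quaternion [w, x, y, z].
In Python, from bench import robot, eyes gives the robot as it stands.
- The arm moves only by the shell command python3 -m inch 'ROWS'. ROWS is JSON, a list of rows, each a list of 7 numbers: the shift along the world's x, y, z in cm, then the turn, a rotation vector about the world's x, y, z in rad, then the opening, from 0 (shut) to 1 (fully open). A call has 1 to 8 rows; each row shifts and turns the commanded pose from where the row before left it; what a row does not reach is not made up. A row lasts 1/10 s, in which the tool goes at most 50 mm and 8.59 degrees, less where a joint would pass 70% of its speed; a pose out of reach is approached as far as the arm can. A call is refused whole if a number of a shift passes 5 or a number of a turn 0.15, either way. A call with a gripper value outside its range is refused whole. The fingers move at their own pace and stop on an object; the grip force is fixed at half the most. Time passes only in rows, so rows that do not move let the fingers close. It gives the time, the measured TCP pose, the force, the opening and the grip force at its end, in the units of the state.
- robot.sense(): the state, without advancing time (a new reading comes with each control period).
- eyes.snapshot(name): name is "scene" or "side" or "wrist"; returns the picture (420x560x3 uint8, blue, green, red); there is no depth.
- eyes.get_calibration(name): a dict with "K" (3x3 intrinsics, pixels), "R" (3x3) and "t" (3): a world point X has camera coordinates R X + t. Camera axes: x right, y down, z forward; pixel columns grow to the right and rows downward; lengths in m; the calibration is good to about 2 mm. A picture is of the moment at which its call begins: read the wrist's pose just before it. get_calibration takes no time and is no camera call; for the wrist camera it gives the pose at the moment of the call.
- robot.hand_in(): hands the job in; it is judged then, once.
The state is a dict: "time": time; "joints": joint angles; "dq": joint speeds; "effort": joint torques, N m; "position": TCP position; "tool_rot": TCP orientation; "ft_force": force on the tool from outside, world axes, zero at the start; "moment": the same for the moment, N m; "grip_width": finger opening in m; "grasp_force": force on a finger pad.
Only numpy, scipy, OpenCV 4.12 (cv2) and the standard library are available. Lean on these libraries where they do the work, as an engineer would, in place of code of your own. Each camera call takes 0.05 s, during which the arm holds its last target. There are 200 camera calls.

## Working session

There is one attempt and no reset: what is moved stays moved. The work goes in short steps, Python scripts to look and compute and a shell command to move; the robot and the scene stay as the last step left them, time stands still between calls to the robot, and variables do not carry over. Pictures are saved under pics/ and viewed, at most 10 in all, crops included, and the job is handed in when it is done.

```bash
ls; mkdir -p pics
python3 - <<'E'
from bench import robot, eyes
import cv2,numpy as np
np.set_printoptions(precision=4,suppress=True)
s=robot.sense();print(s)
for n in("scene","side","wrist"):
    im=eyes.snapshot(n);cv2.imwrite(f"pics/{n}0.png",im)
    c=eyes.get_calibration(n);print(n,c)
E
```

```text
pics
{'time': 0.0, 'joints': array([-1.34  ,  0.0875,  0.1751,  1.6598,  0.    ,  1.5708]), 'dq': array([-0.0015, -0.001 , -0.0006,  0.0008,  0.0023, -0.0001]), 'effort': array([  0.0063, -52.0391,  46.4804,   0.0163,   0.0004,  -0.    ]), 'position': array([ 0.1258, -0.5354,  0.404 ]), 'tool_rot': array([-0.0007,  0.9933,  0.1152, -0.0001]), 'ft_force': array([-0.7012,  0.9752, -0.5511]), 'moment': array([-0.0262, -0.0272, -0.0086]), 'grasp_force': 0.0, 'grip_width': 0.08521247618164914}
scene {'K': array([[468.0218,   0.    , 272.9964],
       [  0.    , 468.0218, 218.917 ],
       [  0.    ,   0.    ,   1.    ]]), 'R': array([[-0.7985, -0.6019, -0.01  ],
       [-0.4538,  0.6127, -0.6471],
       [ 0.3956, -0.5121, -0.7624]]), 't': array([0.4321, 0.32  , 1.2641])}
side {'K': array([[437.1424,   0.    , 284.6721],
       [  0.    , 437.1424, 208.7929],
       [  0.    ,   0.    ,   1.    ]]), 'R': array([[ 0.9978,  0.0624,  0.0205],
       [ 0.057 , -0.6664, -0.7434],
       [-0.0327,  0.7429, -0.6686]]), 't': array([-0.5491,  0.0299,  1.3025])}
wrist {'K': array([[352.1717,   0.    , 285.709 ],
       [  0.    , 352.1717, 212.7464],
       [  0.    ,   0.    ,   1.    ]]), 'R': array([[ 0.2272, -0.9738, -0.0004],
       [-0.9383, -0.219 ,  0.2677],
       [-0.2608, -0.0604, -0.9635]]), 't': array([-0.55  , -0.0351,  0.3789])}
```

Run:
```python
import cv2
for n in("scene","side"):
    cv2.imwrite(f"pics/{n}0b.png",cv2.resize(cv2.imread(f"pics/{n}0.png"),(800,600),interpolation=cv2.INTER_CUBIC))
```

```text
(no output)
```

View pics/scene0b.png

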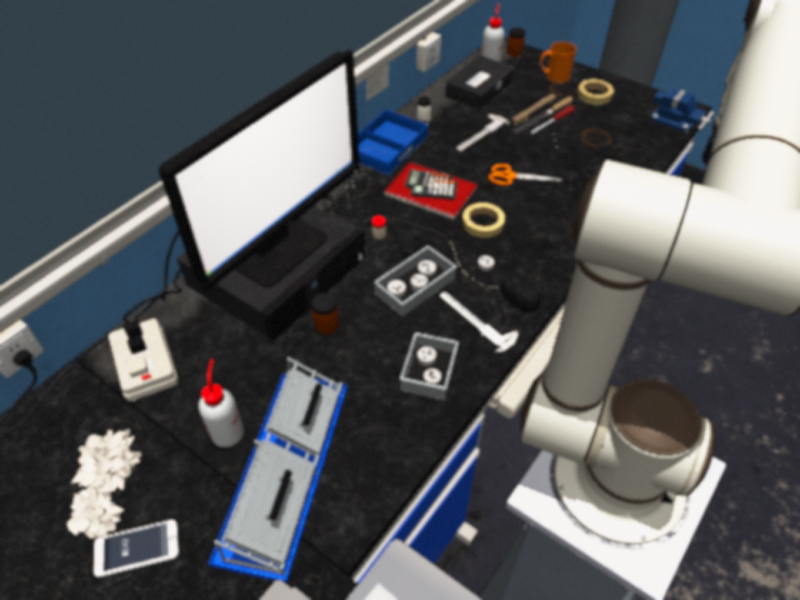

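View pics/side0b.png

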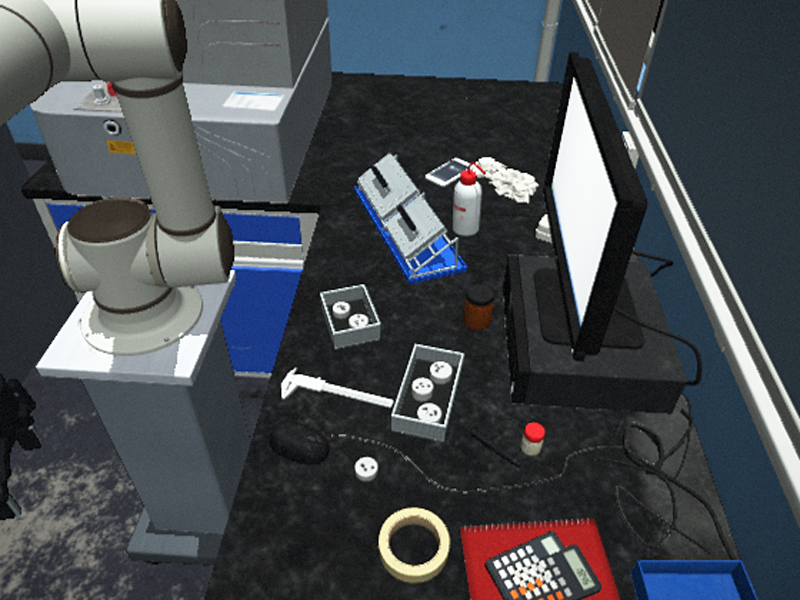

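The scene view shows the long lid's grip at (280,497) and the short lid's at (311,405). The short box is at (430,362) and the long box at (418,278). In the side view the boxes are at (350,315) and (428,392), and the lids' bars run (372,170)-(388,193) and (403,205)-(430,235). I'll triangulate these coarsely.

```bash
cat > h.py <<'E'
import numpy as np,cv2
from bench import robot,eyes
np.set_printoptions(precision=4,suppress=True)
def ray(c,p):
    d=c["R"].T@np.linalg.inv(c["K"])@np.array([p[0],p[1],1.]); return -c["R"].T@c["t"],d/np.linalg.norm(d)
def onz(c,p,z):
    o,d=ray(c,p); return o+d*(z-o[2])/d[2]
def tri(cs,ps):
    A=np.zeros((3,3));b=np.zeros(3)
    for c,p in zip(cs,ps):
        o,d=ray(c,p);M=np.eye(3)-np.outer(d,d);A+=M;b+=M@o
    return np.linalg.solve(A,b)
def proj(c,X):
    q=(c["R"]@np.atleast_2d(X).T).T+c["t"]; q=q@c["K"].T; return q[:,:2]/q[:,2:]
E
python3 - <<'E'
from h import *
cs=[eyes.get_calibration(n) for n in("scene","side")]
f=.7
print("long",tri(cs,[np.array((280,497))*f,np.array((380,181))*f]))
print("short",tri(cs,[np.array((311,405))*f,np.array((417,220))*f]))
for nm,L in(("boxlong",[(416,345),(465,354),(441,440),(392,428)]),("boxshort",[(320,290),(366,286),(380,322),(331,332)])):
    P=np.array([onz(cs[1],np.array(p)*f,.046) for p in L]);print(nm,P,P.mean(0),np.linalg.norm(P-np.roll(P,1,0),axis=1))
big=lambda n,x0,y0,w,h,W,H:cv2.resize(cv2.imread(f"pics/{n}0.png")[y0:y0+h,x0:x0+w],(W,H),interpolation=cv2.INTER_CUBIC)
# montage: left side boxes (x210-350,y190-320)... x3 ; right side lids
a=big("side",210,190,130,130,400,400);b=big("side",235,95,100,100,400,400)
cv2.imwrite("pics/mA.png",np.hstack([a,b]))
a=big("scene",250,165,80,120,400,600);b=big("scene",145,245,110,165,400,600)
cv2.imwrite("pics/mB.png",np.hstack([a,b]))
E
```

```text
long [0.4563 0.4274 0.0838]
short [0.5472 0.2562 0.0865]
boxlong [[ 0.5727 -0.0906  0.046 ]
 [ 0.6656 -0.1063  0.046 ]
 [ 0.6248 -0.3026  0.046 ]
 [ 0.5426 -0.285   0.046 ]] [ 0.6014 -0.1961  0.046 ] [0.1967 0.0942 0.2005 0.0841]
boxshort [[ 0.3657  0.0506  0.046 ]
 [ 0.4594  0.0714  0.046 ]
 [ 0.4988 -0.0339  0.046 ]
 [ 0.4071 -0.0694  0.046 ]] [0.4327 0.0047 0.046 ] [0.127  0.096  0.1125 0.0983]
```

View pics/mA.png

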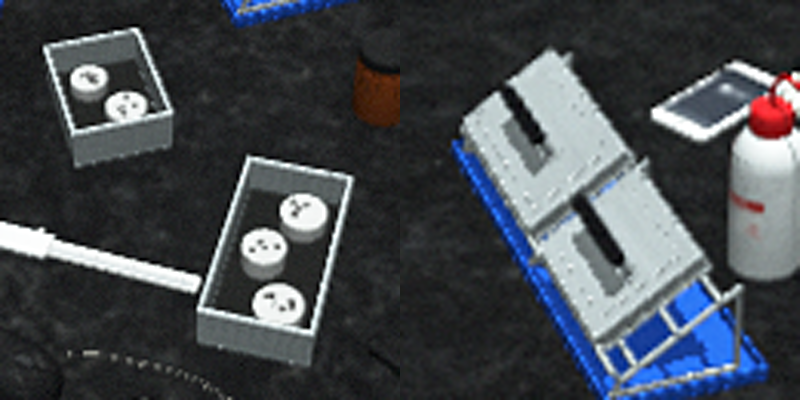

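View pics/mB.png

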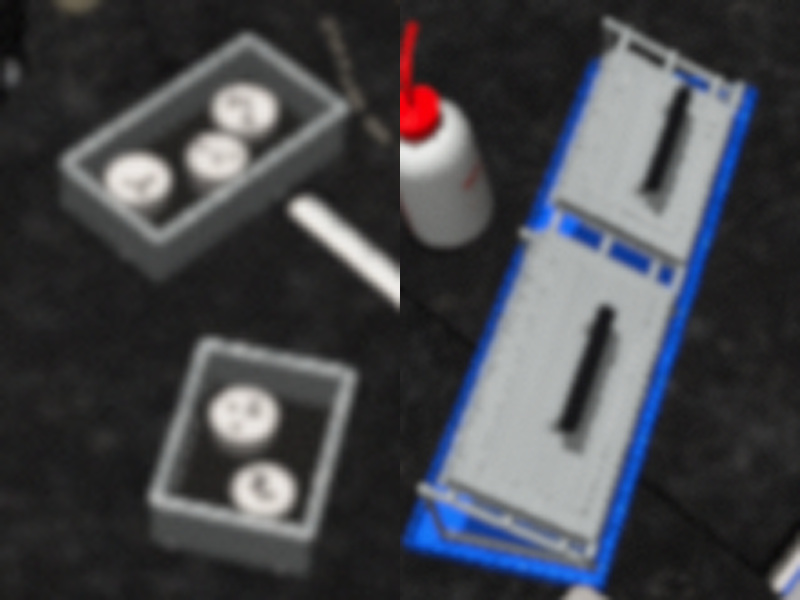

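The crops give clean outer rim corners for both boxes and bar ends for both lids. I'll fit rigid models to both views. The rack rises away from the robot.

```bash
cat > fit.py <<'E'
from h import *
from scipy.optimize import least_squares
cs=[eyes.get_calibration(n) for n in("scene","side")]
def un(P,s,off): return (np.array(P,float)+.5)/s-.5+np.array(off)
Rz=lambda a:np.array([[np.cos(a),-np.sin(a),0],[np.sin(a),np.cos(a),0],[0,0,1]])
Ry=lambda a:np.array([[np.cos(a),0,np.sin(a)],[0,1,0],[-np.sin(a),0,np.cos(a)]])
sB=lambda P:un(P,400/130,(210,190)); cB=lambda P:un(P,5,(250,165))
sL=lambda P:un(P,4,(235,95)); cL=lambda P:un(P,400/110,(145,245))
def box(L,x0,so,co):
    M=np.array([(-.048,L/2,0),(.048,L/2,0),(.048,-L/2,0),(-.048,-L/2,0)])
    g=lambda p:(Rz(p[2])@M.T).T+[p[0],p[1],.046]
    f=lambda p:np.r_[(proj(cs[0],g(p))-co).ravel(),(proj(cs[1],g(p))-so).ravel()]
    r=least_squares(f,x0,loss='soft_l1');print("box",L,r.x,np.abs(f(r.x)).max());return r.x
if __name__=="__main__":
    box(.176,[.6,-.2,-.2],sB([(249,157),(353,178),(311,335),(198,312)]),cB([(65,162),(248,36)][::-1][1:]+[(248,36),(345,107),(157,240)]) if 0 else cB([(157,240),(65,162),(248,36),(345,107)]))
    box(.126,[.43,0,.3],sB([(45,46),(137,28),(171,120),(75,137)]),cB([(310,535),(152,497),(205,342),(355,373)]))
    # lids: p = centre xyz, yaw ; bar ends (+y far from boxes?) 
    for nm,so,co in(("long",sL([(107,90),(141,143)]),cL([(167,428),(205,310)])),("short",sL([(182,203),(222,268)]),cL([(250,190),(283,92)]))):
        M=np.array([(0,.046,.0),(0,-.046,.0)])
        g=lambda p:(Rz(p[3])@Ry(-.6)@M.T).T+p[:3]
        f=lambda p:np.r_[(proj(cs[0],g(p))-co).ravel(),(proj(cs[1],g(p))-so).ravel()]
        r=least_squares(f,[.5,.35,.08,.3]);print(nm,r.x,np.abs(f(r.x)).max())
E
python3 fit.py
```

```text
box 0.176 [ 0.601  -0.1802 -0.1824] 1.3193330823203269
box 0.126 [0.4333 0.0032 0.3685] 2.138147709630516
long [0.4552 0.4265 0.0967 0.4474] 1.062861412112568
short [0.5338 0.2561 0.0928 0.4318] 0.641599138756078
```

```bash
python3 -m inch '[[3.2,3.8,0,0,0,0.148,1],[3.2,3.8,0,0,0,0.148,1],[3.2,3.8,0,0,0,0.148,1],[3.2,3.8,0,0,0,0.148,1],[3.2,3.8,0,0,0,0.148,1],[3.2,3.8,0,0,0,0.148,1],[3.2,3.8,0,0,0,0.148,1],[3.2,3.8,0,0,0,0.148,1]]'
python3 -m inch '[[3.2,3.8,0,0,0,0.148,1],[3.2,3.8,0,0,0,0.148,1],[3.2,3.8,0,0,0,0.148,1],[0,0,0,0,0,0.147,1],[0,0,0,0,0,0,1],[0,0,0,0,0,0,1]]'
python3 - <<'E'
from h import *
c=eyes.get_calibration("wrist");s=robot.sense();print(s["position"],s["tool_rot"],s["joints"])
im=eyes.snapshot("wrist");cv2.imwrite("pics/w1.png",im);np.savez("w1.npz",**c)
cv2.imwrite("pics/w1b.png",cv2.resize(im,(800,600),interpolation=cv2.INTER_CUBIC))
for n,L,x in(("L",.176,[.601,-.1802,-.1824]),("S",.126,[.4333,.0032,.3685])): 
    print(n,proj(c,np.array([x[0],x[1],.046]))/.7)
E
```

```text
time: 0.95
position: [0.3826, -0.2295, 0.4047]
tool_rot: [0.0, 0.758, 0.652, 0.0]
ft_force: [0.1, -0.4, 0.6]
grip_width: 0.0853
grasp_force: 0.0
time: 1.55
position: [0.4776, -0.1176, 0.4045]
tool_rot: [-0.0, 0.54, 0.842, -0.0]
ft_force: [-0.4, -0.3, -0.0]
grip_width: 0.0852
grasp_force: 0.0
[ 0.4776 -0.1176  0.4045] [-0.0002  0.5397  0.8418 -0.0002] [-0.2414 -0.0517  0.035   1.658  -0.0002  0.8988]
L [[529.3161 416.4558]]
S [[427.1741  58.4433]]
```

View pics/w1b.png

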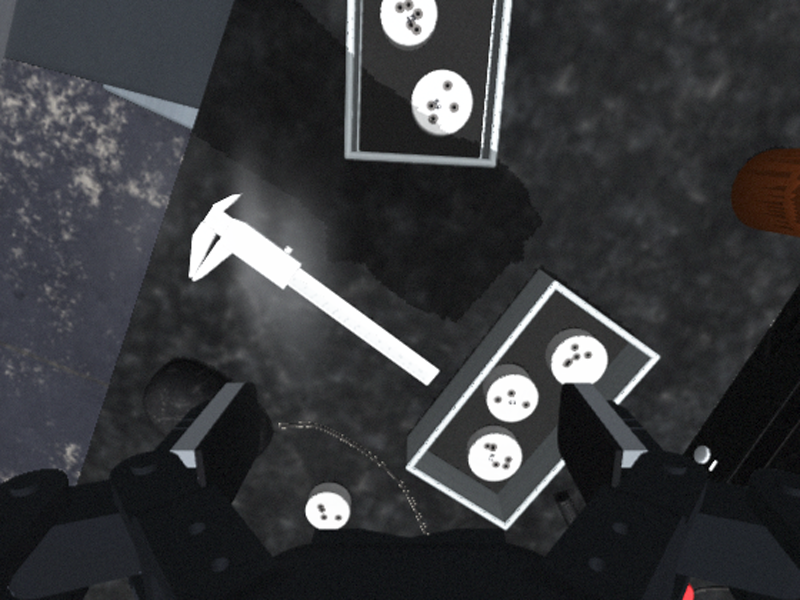

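The wrist view shows the whole rim of the long box, with corners (555,281), (659,356), (506,527) and (409,467). The near end of the short box has corners (346,158) and (495,165). I'll refine the box poses from these.

Run:
```python
from fit import *
c=dict(np.load("w1.npz"))
u=lambda P:(np.array(P,float)+.5)*.7-.5
L=u([(555,281),(659,356),(506,527),(409,467)])
P=np.array([onz(c,p,.046) for p in L]);print(P,P.mean(0),np.linalg.norm(P-np.roll(P,1,0),axis=1))
for a,b in((0,3),(1,2)): d=P[a]-P[b];print("yaw",np.arctan2(-d[0],d[1]))
d=P[1]-P[0];print(np.arctan2(d[1],d[0])); d=P[2]-P[3];print(np.arctan2(d[1],d[0]))
S=np.array([onz(c,p,.046) for p in u([(346,158),(495,165),(348,2),(513,2)])])
d=S[1]-S[0];y=np.arctan2(d[1],d[0]);print("short",S,np.linalg.norm(d),y)
for a,b in((2,0),(3,1)): e=S[a]-S[b];print("yaw",np.arctan2(-e[0],e[1]))
print("c",(S[0]+S[1])/2+.063*np.array([-np.sin(y),np.cos(y),0]))
```

```text
[[ 0.5688 -0.0844  0.046 ]
 [ 0.6609 -0.1012  0.046 ]
 [ 0.6293 -0.2711  0.046 ]
 [ 0.5391 -0.2542  0.046 ]] [ 0.5995 -0.1777  0.046 ] [0.1724 0.0936 0.1728 0.0918]
yaw -0.17340499557375155
yaw -0.18404809449194762
-0.1809512239357555
-0.18521178838775812
short [[ 0.4111 -0.0696  0.046 ]
 [ 0.498  -0.0345  0.046 ]
 [ 0.3786  0.0113  0.046 ]
 [ 0.4657  0.0511  0.046 ]] 0.09375453734099203 0.3837654734488904
yaw 0.3823657484041269
yaw 0.36063009611809765
c [0.431  0.0064 0.046 ]
```

```bash
python3 -m inch '[[-1.4,4.4,-0.5,0,0,0,1],[-1.4,4.4,-0.5,0,0,0,1],[-1.4,4.4,-0.5,0,0,0,1],[-1.4,4.4,-0.5,0,0,0,1],[-1.4,4.4,-0.5,0,0,0,1],[-1.4,4.4,-0.5,0,0,0,1],[-1.4,4.4,-0.5,0.03,-0.068,0,1],[-1.4,4.4,-1,0.063,-0.136,0,1]]'
python3 -m inch '[[-1.4,4.4,-1.5,0.063,-0.136,0,1],[-1.4,4.4,-2,0.063,-0.136,0,1],[-1.3,4.4,-2,0.033,-0.068,0,1],[0,0,0,0,0,0,1],[0,0,0,0,0,0,1]]'
python3 - <<'E'
from h import *
c=eyes.get_calibration("wrist");s=robot.sense();print(s["position"],s["tool_rot"],s["joints"])
im=eyes.snapshot("wrist");cv2.imwrite("pics/w2.png",im);np.savez("w2.npz",**c)
cv2.imwrite("pics/w2b.png",cv2.resize(im,(800,600),interpolation=cv2.INTER_CUBIC))
print(proj(c,np.array([.4552,.4265,.0955]))/.7)
E
```

```text
time: 2.4
position: [0.3658, 0.2355, 0.3598]
tool_rot: [0.061, 0.537, 0.836, 0.095]
ft_force: [1.3, 0.2, -0.3]
grip_width: 0.0854
grasp_force: 0.0
time: 2.9
position: [0.3245, 0.3659, 0.3043]
tool_rot: [0.159, 0.515, 0.805, 0.248]
ft_force: [0.5, -0.5, 0.3]
grip_width: 0.0853
grasp_force: 0.0
[0.3245 0.3659 0.3043] [0.1587 0.5148 0.8051 0.2482] [ 0.9035 -0.3959 -0.5187  0.9022 -0.2581  1.9687]
[[412.3897 313.8203]]
```

View pics/w2b.png

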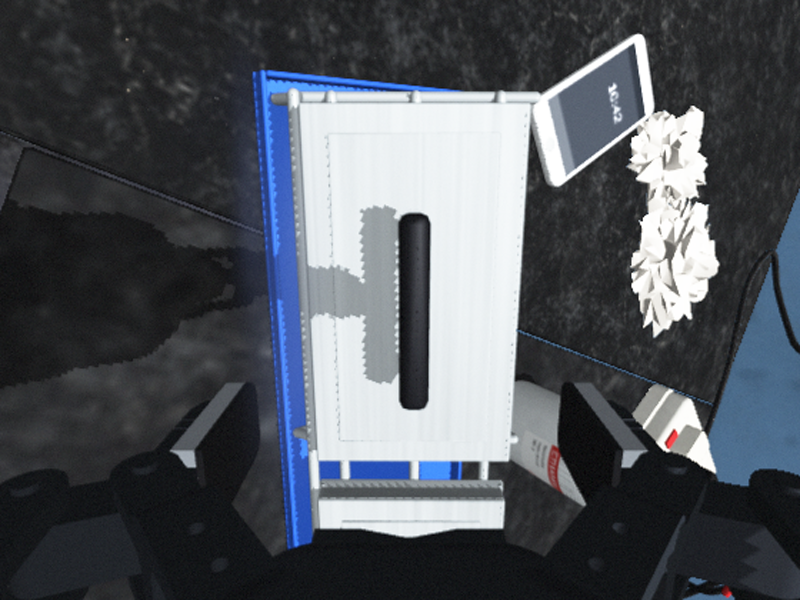

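The bar sits at (414,213)-(414,409), square to the tool, within 3 px of prediction. I'll check depth by its length, fit its position and work out the grasp shift.

```bash
cat > bar.py <<'E'
from fit import *
from scipy.spatial.transform import Rotation as Ro
def bar(f,ends,yaw=.435,zf=None):
    c=dict(np.load(f));e=(np.array(ends,float)+.5)*.7-.5
    M=np.array([(0,.046,.003),(0,-.046,.003)])
    g=lambda p:(Rz(p[3])@Ry(-.6)@M.T).T+p[:3]
    F=lambda p:(proj(c,g(p))-e).ravel()
    r=least_squares(F,[.5,.35,.08,yaw]);return r.x,F(r.x)
def plan(grip,yaw,tilt,off=0):
    s=robot.sense();w,x,y,z=s["tool_rot"];R0=Ro.from_quat([x,y,z,w])
    A=Rz(yaw)@Ry(-tilt);T=np.c_[A[:,1],A[:,0],-A[:,2]]
    p=np.array(grip)+A[:,2]*(.155+off)
    print("tcp",p,"shift cm",(p-s["position"])*100,"turn",(Ro.from_matrix(T)*R0.inv()).as_rotvec(),"n",A[:,2])
E
python3 - <<'E'
from bar import *
p,r=bar("w2.npz",[(414,213),(414,409)]);print(p,r)
c=dict(np.load("w2.npz"));print(proj(c,[.4552,.4265,.0955]))
plan([.4552,.4265,.0955],.435,.6)
plan(p[:3],.435,.6)
E
```

```text
[0.4528 0.4267 0.0996 0.4354] [ 0. -0.  0.  0.]
[[288.6728 219.6742]]
tcp [0.3758 0.3896 0.2234] shift cm [ 5.0571  2.4139 -8.1744] turn [ 0.0002 -0.001   0.0032] n [-0.5121 -0.2379  0.8253]
tcp [0.3734 0.3898 0.2275] shift cm [ 4.8189  2.4325 -7.7668] turn [ 0.0002 -0.001   0.0032] n [-0.5121 -0.2379  0.8253]
```

```bash
python3 -m inch '[[1.63,0.8,-2.65,0,0,0,1],[1.63,0.8,-2.65,0,0,0,1],[1.63,0.8,-2.65,0,0,0,1],[0,0,0,0,0,0,1],[0,0,0,0,0,0,0.5],[0,0,0,0,0,0,0.3]]'; python3 -m inch '[[0,0,0,0,0,0,0.2],[0,0,0,0,0,0,0.1],[0,0,0,0,0,0,0],[0,0,0,0,0,0,0],[0,0,0,0,0,0,0],[0,0,0,0,0,0,0],[0,0,0,0,0,0,0],[0,0,0,0,0,0,0]]'
```

```text
time: 3.55
position: [0.3746, 0.3897, 0.2274]
tool_rot: [0.159, 0.515, 0.804, 0.25]
ft_force: [-0.0, 0.6, -0.3]
grip_width: 0.0591
grasp_force: 0.0
time: 4.35
position: [0.3737, 0.3904, 0.226]
tool_rot: [0.159, 0.514, 0.805, 0.249]
ft_force: [-5.2, -3.7, 6.4]
grip_width: 0.013
grasp_force: 59.3
```

```bash
python3 -m inch '[[-0.32,-0.15,0.52,0,0,0,0],[-0.64,-0.3,1.03,0,0,0,0],[-0.64,-0.3,1.03,0,0,0,0],[-0.64,-0.3,1.03,0,0,0,0],[-0.32,-0.15,2,0,0,0,0],[0,0,3,-0.063,0.136,0,0],[0,0,3,-0.063,0.136,0,0],[0,0,3,-0.063,0.136,0,0]]'; python3 -m inch '[[0.5,-1,1,-0.063,0.136,0,0],[1.4,-3,0,0,0,-0.047,0],[1.94,-4.28,0,0,0,-0.047,0],[1.94,-4.28,0,0,0,-0.047,0],[1.94,-4.28,0,0,0,-0.047,0],[1.94,-4.28,0,0,0,-0.047,0],[1.94,-4.28,0,0,0,-0.047,0],[1.94,-4.28,0,0,0,-0.047,0]]'
python3 - <<'E'
from bar import *
print(robot.sense()["grip_width"],robot.sense()["grasp_force"])
plan([.600,-.179,.137],-.18,0)
E
```

```text
time: 5.15
position: [0.3472, 0.3777, 0.3742]
tool_rot: [0.039, 0.537, 0.841, 0.061]
ft_force: [1.1, 1.8, -3.1]
grip_width: 0.013
grasp_force: 59.8
time: 5.95
position: [0.4835, 0.0797, 0.3825]
tool_rot: [0.001, 0.67, 0.743, 0.0]
ft_force: [2.0, 1.4, -2.5]
grip_width: 0.0125
grasp_force: 59.9
0.01254641415074171 59.86125111579895
tcp [ 0.6   -0.179  0.292] shift cm [ 11.647  -25.868   -9.0494] turn [ 0.0004  0.0016 -0.2837] n [0. 0. 1.]
```

```bash
python3 -m inch '[[1.94,-4.31,-0.5,0,0,-0.047,0],[1.94,-4.31,-0.5,0,0,-0.047,0],[1.94,-4.31,-1,0,0,-0.047,0],[1.94,-4.31,-2,0,0,-0.047,0],[1.94,-4.31,-2,0,0,-0.047,0],[1.94,-4.31,-2.5,0,0,-0.047,0],[0,0,0,0,0,0,0],[0,0,0,0,0,0,0]]'
python3 - <<'E'
from bar import *
plan([.600,-.179,.137],-.18,0)
c=eyes.get_calibration("wrist")
w=eyes.snapshot("wrist");np.savez("w3.npz",**c);cv2.imwrite("pics/w3.png",w)
s=eyes.snapshot("side");cv2.imwrite("pics/s3.png",s)
k=eyes.snapshot("scene");cv2.imwrite("pics/k3.png",k)
a=cv2.resize(w,(400,300));b=cv2.resize(s[210:330,230:390],(400,300),interpolation=cv2.INTER_CUBIC)
d=cv2.resize(k[110:230,240:400],(400,300),interpolation=cv2.INTER_CUBIC)
cv2.imwrite("pics/m3.png",np.vstack([np.hstack([a,b]),np.hstack([d,d*0])]))
E
```

```text
time: 6.75
position: [0.5975, -0.1728, 0.2985]
tool_rot: [-0.001, 0.767, 0.641, -0.001]
ft_force: [-0.1, 0.5, -1.9]
grip_width: 0.0126
grasp_force: 59.9
tcp [ 0.6   -0.179  0.292] shift cm [ 0.2454 -0.6205 -0.652 ] turn [-0.0003 -0.0018 -0.002 ] n [0. 0. 1.]
```

View pics/m3.png

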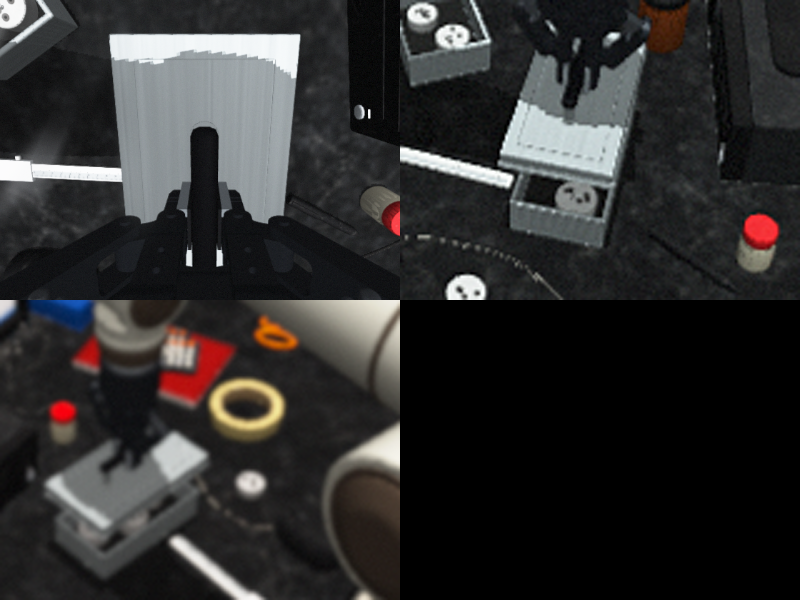

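The lid hangs level and in line over the box. I'll measure the plate's far edge (about (109,35)-(300,35)) in the tool frame to find its offset.

```bash
cat > lidoff.py <<'E'
from bar import *
def lidoff(png,npz,L,x0,x1,y0,box=None):
    im=cv2.imread(png,0).astype(float);c=dict(np.load(npz))
    s=robot.sense();p=s["position"];w,x,y,z=s["tool_rot"];R=Ro.from_quat([x,y,z,w]).as_matrix()
    g=np.abs(np.gradient(cv2.GaussianBlur(im,(0,0),1),axis=1));h=np.abs(np.gradient(cv2.GaussianBlur(im,(0,0),1),axis=0))
    rows=range(y0+12,y0+70,4)
    def pl(q,zz): return R.T@(onz(c,q,zz)-p)
    for zz in(p[2]-.183,):
        l=np.array([pl((x0-8+np.argmax(g[r,x0-8:x0+22]),r),zz) for r in rows]);rr=np.array([pl((x1-22+np.argmax(g[r,x1-22:x1+8]),r),zz) for r in rows])
        t=np.array([pl((k,y0-10+np.argmax(h[y0-10:y0+12,k])),zz) for k in range(x0+20,x1-20,15)])
        print("left y",np.median(l[:,1]),"right y",np.median(rr[:,1]),"far x",np.median(t[:,0]),"slopes",np.polyfit(l[:,0],l[:,1],1)[0],np.polyfit(rr[:,0],rr[:,1],1)[0],np.polyfit(t[:,1],t[:,0],1)[0])
E
python3 - <<'E'
from lidoff import *
lidoff("pics/w3.png","w3.npz",.187,153,420,49)
E
```

```text
left y -0.053676348174704354 right y 0.051976087631926675 far x 0.09108766250926068 slopes 0.007962354618955787 0.0028308697185995928 -0.005891653871153896
```

```bash
python3 -m inch '[[0.28,-0.47,-1.5,0,0,0,0],[0,0,-1.5,0,0,0,0],[0,0,-1.3,0,0,0,0],[0,0,0,0,0,0,0],[0,0,0,0,0,0,0]]'
python3 - <<'E'
from bar import *
plan([.6003,-.1775,.077],-.18,0)
w=eyes.snapshot("side");k=eyes.snapshot("scene")
a=cv2.resize(w[220:320,260:360],(400,400),interpolation=cv2.INTER_CUBIC);d=cv2.resize(k[140:240,250:350],(400,400),interpolation=cv2.INTER_CUBIC)
cv2.imwrite("pics/m4.png",np.hstack([a,d]))
E
```

```text
time: 7.4
position: [0.6004, -0.1766, 0.2555]
tool_rot: [-0.0, 0.767, 0.642, -0.0]
ft_force: [0.5, -0.3, -2.3]
grip_width: 0.0127
grasp_force: 59.8
tcp [ 0.6003 -0.1775  0.232 ] shift cm [-0.0054 -0.0875 -2.3513] turn [-0.0001 -0.0011 -0.0035] n [0. 0. 1.]
```

View pics/m4.png

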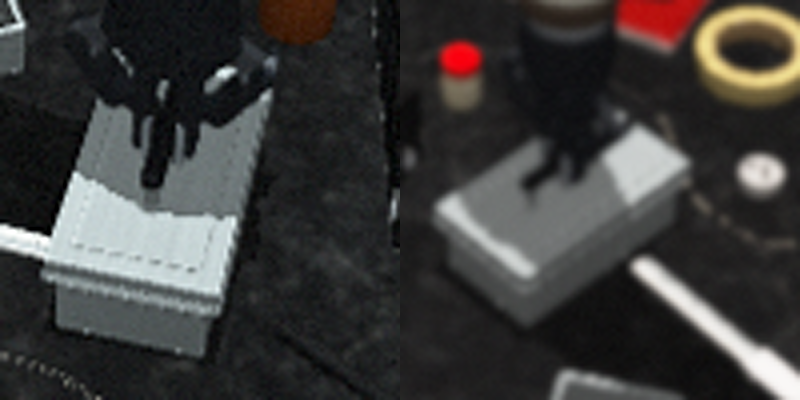

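The lid hovers centred just above the box in both views, with an even overhang. I'll lower it in small steps and watch the force.

```bash
python3 -m inch '[[0,-0.09,-0.4,0,0,0,0],[0,0,-0.4,0,0,0,0],[0,0,-0.3,0,0,0,0],[0,0,0,0,0,0,0]]';python3 -m inch '[[0,0,-0.3,0,0,0,0],[0,0,-0.3,0,0,0,0],[0,0,0,0,0,0,0]]'; python3 -m inch '[[0,0,-0.2,0,0,0,0],[0,0,-0.2,0,0,0,0],[0,0,0,0,0,0,0]]'
```

```text
time: 7.9
position: [0.6004, -0.1777, 0.2444]
tool_rot: [-0.0, 0.767, 0.642, -0.0]
ft_force: [0.2, -0.1, -1.9]
grip_width: 0.0127
grasp_force: 59.9
time: 8.2
position: [0.6004, -0.1777, 0.2385]
tool_rot: [-0.0, 0.767, 0.642, -0.0]
ft_force: [-0.7, 0.5, -2.3]
grip_width: 0.0128
grasp_force: 59.9
time: 8.5
position: [0.6005, -0.1777, 0.2348]
tool_rot: [-0.0, 0.767, 0.642, -0.0]
ft_force: [-0.5, -0.0, -1.2]
grip_width: 0.013
grasp_force: 59.9
```

```bash
for i in 1; do python3 -m inch '[[0,0,-0.1,0,0,0,0],[0,0,-0.1,0,0,0,0],[0,0,0,0,0,0,0]]'; done; python3 -m inch '[[0,0,-0.1,0,0,0,0],[0,0,0,0,0,0,0]]';  python3 -m inch '[[0,0,-0.1,0,0,0,0],[0,0,0,0,0,0,0]]'
```

```text
time: 8.8
position: [0.6005, -0.1777, 0.2329]
tool_rot: [-0.0, 0.767, 0.642, -0.0]
ft_force: [-0.2, 0.6, -1.9]
grip_width: 0.0132
grasp_force: 59.9
time: 9.0
position: [0.6005, -0.1777, 0.232]
tool_rot: [-0.0, 0.767, 0.642, -0.0]
ft_force: [0.6, 0.2, -2.1]
grip_width: 0.0127
grasp_force: 59.9
time: 9.2
position: [0.6006, -0.1777, 0.2311]
tool_rot: [0.0, 0.767, 0.642, -0.0]
ft_force: [-0.8, -0.7, -1.6]
grip_width: 0.0129
grasp_force: 60.0
```

```bash
python3 -m inch '[[0,0,-0.1,0,0,0,0],[0,0,0,0,0,0,0]]';  python3 -m inch '[[0,0,-0.1,0,0,0,0],[0,0,0,0,0,0,0]]';  python3 -m inch '[[0,0,-0.1,0,0,0,0],[0,0,0,0,0,0,0]]'
```

```text
time: 9.4
position: [0.6006, -0.1777, 0.2311]
tool_rot: [0.0, 0.767, 0.642, 0.0]
ft_force: [-2.2, 0.4, 4.8]
grip_width: 0.013
grasp_force: 60.8
time: 9.6
position: [0.6005, -0.1777, 0.231]
tool_rot: [0.001, 0.767, 0.642, 0.0]
ft_force: [-5.3, 0.9, 11.4]
grip_width: 0.0126
grasp_force: 61.7
time: 9.8
position: [0.6004, -0.1777, 0.231]
tool_rot: [0.001, 0.767, 0.642, 0.001]
ft_force: [-7.6, 1.9, 18.0]
grip_width: 0.0128
grasp_force: 62.6
```

```bash
python3 -m inch '[[0,0,0.25,0,0,0,0],[0,0,0,0,0,0,0.3],[0,0,0,0,0,0,0.5],[0,0,0,0,0,0,0.5],[0,0,0,0,0,0,0.5]]';  python3 -m inch '[[0,0,1,0,0,0,0.5],[0,0,3,0,0,0,0.6],[0,0,4,0,0,0,0.8],[0,0,4,0,0,0,1],[0,0,3,0,0,0,1],[0,0,0,0,0,0,1]]'
python3 - <<'E'
from bar import *
plan([.5338,.2561,.0945],.435,.6,.10)
w=eyes.snapshot("side");k=eyes.snapshot("scene")
a=cv2.resize(w[220:320,260:360],(400,400),interpolation=cv2.INTER_CUBIC);d=cv2.resize(k[140:240,250:350],(400,400),interpolation=cv2.INTER_CUBIC)
cv2.imwrite("pics/m5.png",np.hstack([a,d]))
E
```

```text
time: 10.3
position: [0.6006, -0.1777, 0.2303]
tool_rot: [-0.0, 0.767, 0.642, -0.0]
ft_force: [1.0, -0.8, -0.4]
grip_width: 0.0428
grasp_force: 0.0
time: 10.9
position: [0.6006, -0.1777, 0.3866]
tool_rot: [0.003, 0.767, 0.642, 0.002]
ft_force: [0.4, 1.1, -1.2]
grip_width: 0.0853
grasp_force: 0.0
tcp [0.4032 0.1954 0.305 ] shift cm [-19.7387  37.3147  -8.1674] turn [ 0.0785 -0.5961  0.5938] n [-0.5121 -0.2379  0.8253]
```

View pics/m5.png

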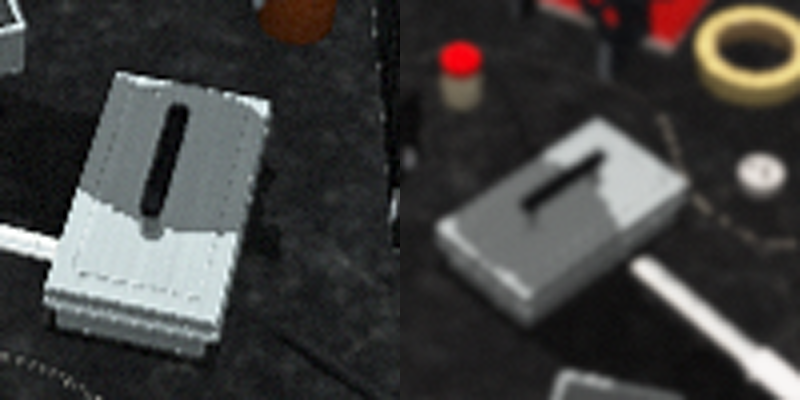

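The long lid is fully home and flat. Next is the short lid.

```bash
python3 -m inch '[[-1.97,3.73,0,0,0,0.1025,1],[-1.97,3.73,0,0,0,0.1025,1],[-1.97,3.73,0,0,0,0.1025,1],[-1.97,3.73,0,0,0,0.1025,1],[-1.97,3.73,0,0,0,0.1025,1],[-1.97,3.73,-1,0,0,0.1025,1],[-1.97,3.73,-1.5,0.063,-0.136,0,1],[-1.97,3.73,-1.5,0.063,-0.136,0,1]]'
python3 -m inch '[[-1.97,3.73,-2,0.063,-0.136,0,1],[-1.97,3.73,-2,0.063,-0.136,0,1],[0,0,0,0,0,0,1],[0,0,0,0,0,0,1]]'
python3 - <<'E'
from bar import *
plan([.5338,.2561,.0945],.435,.6,.10)
c=eyes.get_calibration("wrist");im=eyes.snapshot("wrist");cv2.imwrite("pics/w6.png",im);np.savez("w6.npz",**c)
print(proj(c,np.array([.5338,.2561,.0955]))/.7)
m=(cv2.cvtColor(im,cv2.COLOR_BGR2GRAY)<50).astype(np.uint8)
n,_,st,ce=cv2.connectedComponentsWithStats(m)
for i in range(1,n):
    if st[i,4]>300: print(st[i],ce[i])
cv2.imwrite("pics/w6b.png",cv2.resize(im,(800,600),interpolation=cv2.INTER_CUBIC))
E
```

```text
time: 11.8
position: [0.4424, 0.1221, 0.3385]
tool_rot: [0.081, 0.53, 0.834, 0.127]
ft_force: [0.2, 0.4, -1.0]
grip_width: 0.0854
grasp_force: 0.0
time: 12.2
position: [0.4021, 0.1956, 0.2987]
tool_rot: [0.159, 0.512, 0.807, 0.247]
ft_force: [0.4, -0.5, 1.1]
grip_width: 0.0856
grasp_force: 0.0
tcp [0.4032 0.1954 0.305 ] shift cm [ 0.1172 -0.0182  0.6286] turn [ 0.0042 -0.0018 -0.0051] n [-0.5121 -0.2379  0.8253]
[[421.8272 318.5556]]
[     0      0    560    420 115701] [203.2164 264.3741]
[340   0  18  72 946] [348.0751  33.1448]
[ 363    0  118  110 8985] [416.6019  54.363 ]
[ 487    0   73  143 4233] [536.172   70.5115]
[338  85  15  25 331] [344.7764  96.8731]
[ 285  151   22  139 1736] [293.0991 225.7281]
```

View pics/w6b.png

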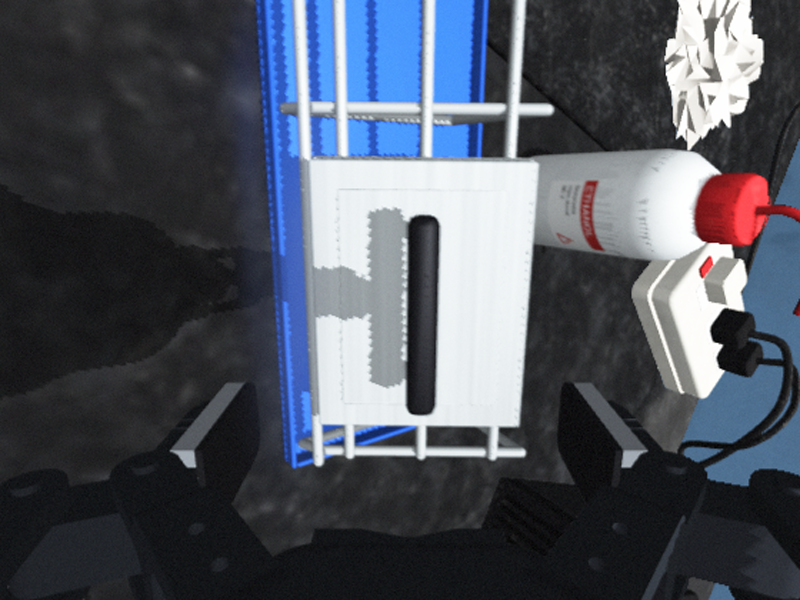

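The short lid's bar runs (425,216)-(421,414). The bottle stands beyond the rack, clear of the fingers.

Run:
```python
from bar import *
p,r=bar("w6.npz",[(425,216),(421,414)]);print(p,r)
c=dict(np.load("w6.npz"));print("pred mid",proj(c,p[:3]))
o=-c["R"].T@c["t"];d=p[:3]-o;d/=np.linalg.norm(d);q=p[:3]+d*.0025;print(q)
plan(q,.435,.6)
plan(q,p[3],.6)
```

```text
[0.5318 0.2565 0.0983 0.4269] [0. 0. 0. 0.]
pred mid [[295.7606 222.7349]]
[0.5334 0.2564 0.0963]
tcp [0.4541 0.2195 0.2242] shift cm [ 5.0713  2.4247 -7.6477] turn [ 0.0033  0.0001 -0.0033] n [-0.5121 -0.2379  0.8253]
tcp [0.4538 0.2202 0.2242] shift cm [ 5.0417  2.4891 -7.6477] turn [ 0.0033  0.0001 -0.0114] n [-0.514  -0.2338  0.8253]
```

```bash
python3 -m inch '[[0,0,0,0.003,0,-0.007,0.5],[0,0,0,0,0,0,0.5],[1.68,0.82,-2.55,0,0,0,0.5],[1.68,0.82,-2.55,0,0,0,0.5],[1.68,0.82,-2.55,0,0,0,0.5],[0,0,0,0,0,0,0.5],[0,0,0,0,0,0,0.4]]'; python3 -m inch '[[0,0,0,0,0,0,0.2],[0,0,0,0,0,0,0.1],[0,0,0,0,0,0,0],[0,0,0,0,0,0,0],[0,0,0,0,0,0,0],[0,0,0,0,0,0,0]]'
```

```text
time: 12.95
position: [0.4547, 0.2194, 0.224]
tool_rot: [0.159, 0.516, 0.804, 0.248]
ft_force: [0.1, 0.1, 0.6]
grip_width: 0.0343
grasp_force: 0.0
time: 13.55
position: [0.4542, 0.2198, 0.2255]
tool_rot: [0.161, 0.516, 0.804, 0.25]
ft_force: [-4.6, -5.3, 6.4]
grip_width: 0.013
grasp_force: 59.3
```

```bash
python3 -m inch '[[-0.32,-0.15,0.52,0,0,0,0],[-0.64,-0.3,1.03,0,0,0,0],[-0.64,-0.3,1.03,0,0,0,0],[-0.64,-0.3,1.03,0,0,0,0],[-0.64,-0.3,1.5,0,0,0,0],[0,0,3,-0.063,0.136,0,0],[0,0,2,-0.063,0.136,0,0],[0,0,1,-0.063,0.136,0,0]]'; python3 -m inch '[[0,-1,0,-0.063,0.136,0,0],[0,-4,0,0,0,-0.013,0],[0,-4.5,0,0,0,-0.013,0],[0,-4.5,-1,0,0,-0.013,0],[0,-4,-2,0,0,-0.013,0],[0,-2,-2,0,0,-0.013,0],[0,0,0,0,0,0,0],[0,0,0,0,0,0,0]]'
python3 - <<'E'
from bar import *
c=eyes.get_calibration("wrist");im=eyes.snapshot("wrist");cv2.imwrite("pics/w7.png",im);np.savez("w7.npz",**c)
plan([.432,.004,.137],.37,0)
p=robot.sense()["position"];A=Rz(.37)
for X in([-.0535,.0685],[.0535,.0685]): print(proj(c,A@np.array([*X,0])+p-[0,0,.183]))
E
```

```text
time: 14.35
position: [0.4245, 0.2062, 0.3392]
tool_rot: [0.041, 0.538, 0.84, 0.063]
ft_force: [1.0, 0.1, -3.5]
grip_width: 0.0131
grasp_force: 59.4
time: 15.15
position: [0.4249, 0.0061, 0.286]
tool_rot: [0.001, 0.567, 0.824, 0.0]
ft_force: [-0.2, 0.7, -3.1]
grip_width: 0.013
grasp_force: 59.4
tcp [0.432 0.004 0.292] shift cm [ 0.6859 -0.2658  0.5608] turn [0.001  0.0035 0.004 ] n [0. 0. 1.]
[[159.0061 111.455 ]]
[[416.2399 109.6578]]
```

Run:
```python
from lidoff import *
lidoff("pics/w7.png","w7.npz",.137,157,418,110)
im=cv2.imread("pics/w7.png",0);print(im[160,130:190:3],im[160,395:445:3]);print(im[90:130:2,200],im[90:130:2,380])
# short box rim in first wrist picture: bright rim end-edge/side-edge profiles refine
g=cv2.imread("pics/w1.png",0)
for r in (20,50,80): print(r,[ (x,int(g[r,x])) for x in range(238,256)],[ (x,int(g[r,x])) for x in range(340,364)])
for x in (260,290,320): print(x,[(y,int(g[y,x])) for y in range(102,120)])
```

```text
left y -0.05588460711023423 right y 0.052164576028628014 far x 0.07190605247217674 slopes -0.0011801507919347604 -0.001517982416174833 -0.0026631006708092487
[ 35  34  39  38  40  32  39  39  36  47 185 225 227 225 226 225 227 231
 231 233] [240 237 238 237 236 158  67  71  69  67  63  57  62  73  72  69  68]
[ 44  46  44  48  49  50  49 155 172 214 231 231 230 232 231 232 233 232
 233 232] [ 72  66  66  61  65  67  79 166 174 211 236 236 238 237 238 238 239 238
 239 238]
20 [(238, 43), (239, 41), (240, 38), (241, 42), (242, 122), (243, 213), (244, 248), (245, 252), (246, 222), (247, 208), (248, 122), (249, 76), (250, 72), (251, 83), (252, 163), (253, 99), (254, 56), (255, 50)] [(340, 56), (341, 52), (342, 50), (343, 39), (344, 251), (345, 185), (346, 69), (347, 61), (348, 68), (349, 65), (350, 101), (351, 196), (352, 236), (353, 251), (354, 248), (355, 236), (356, 122), (357, 40), (358, 33), (359, 33), (360, 38), (361, 33), (362, 37), (363, 36)]
50 [(238, 29), (239, 31), (240, 21), (241, 34), (242, 122), (243, 152), (244, 165), (245, 169), (246, 154), (247, 108), (248, 76), (249, 73
[... 749 characters left out ...]
357, 61), (358, 61), (359, 60), (360, 57), (361, 55), (362, 54), (363, 57)]
260 [(102, 28), (103, 31), (104, 29), (105, 28), (106, 80), (107, 141), (108, 167), (109, 166), (110, 158), (111, 138), (112, 71), (113, 27), (114, 27), (115, 17), (116, 17), (117, 19), (118, 21), (119, 23)]
290 [(102, 26), (103, 27), (104, 30), (105, 24), (106, 29), (107, 32), (108, 124), (109, 155), (110, 170), (111, 165), (112, 153), (113, 125), (114, 63), (115, 31), (116, 29), (117, 27), (118, 27), (119, 23)]
320 [(102, 29), (103, 27), (104, 32), (105, 31), (106, 28), (107, 28), (108, 29), (109, 51), (110, 130), (111, 164), (112, 170), (113, 162), (114, 137), (115, 94), (116, 40), (117, 26), (118, 23), (119, 25)]
```

Run:
```python
from bar import *
c=dict(np.load("w1.npz"));Q=lambda L:np.array([onz(c,q,.046)[:2] for q in L])
l=Q([(241.6,20),(241.4,50),(240.8,80)]);r=Q([(356.2,20),(353.3,50),(350.4,80)]);e=Q([(260,112.3),(290,114.2),(320,115.8)])
def F(p):
    y=p[2];ax=np.array([np.cos(y),np.sin(y)]);ay=np.array([-ax[1],ax[0]]);o=p[:2]
    return np.r_[(l-o)@ax+.048,(r-o)@ax-.048,(e-o)@ay+.063]
r_=least_squares(F,[.432,.004,.37]);print(r_.x,F(r_.x)*1e3)
# long box with outline via picked corners, wrist
p=robot.sense()["position"];A=Rz(.372)
c7=dict(np.load("w7.npz"))
for z,xx,yy in((-.183,.0535,.0685),(-.2,.057,.072)): print(proj(c7,(A@np.array([[-xx,yy,z],[xx,yy,z]]).T).T+p))
```

```text
[0.4314 0.0052 0.3759] [-0.1705  0.1093  0.0509  0.0169  0.0036 -0.0102  0.1265 -0.0863 -0.0401]
[[158.7038 111.7252]
 [415.9343 109.3924]]
[[163.0494 104.1004]
 [411.0028 101.8493]]
```

```bash
python3 -m inch '[[0.78,-0.2,-1,0.001,0.003,0.009,0],[0,0,-1.1,0,0,0,0],[0,0,-1,0,0,0,0],[0,0,0,0,0,0,0],[0,0,0,0,0,0,0]]'; python3 -m inch '[[0,0,-0.4,0,0,0,0],[0,0,-0.4,0,0,0,0],[0,0,-0.2,0,0,0,0],[0,0,0,0,0,0,0]]'; python3 -m inch '[[0,0,-0.2,0,0,0,0],[0,0,0,0,0,0,0]]'
```

```text
time: 15.7
position: [0.4328, 0.0046, 0.2538]
tool_rot: [-0.001, 0.563, 0.827, -0.001]
ft_force: [-0.1, 0.7, -2.4]
grip_width: 0.0131
grasp_force: 59.3
time: 16.1
position: [0.4328, 0.0043, 0.2439]
tool_rot: [-0.001, 0.563, 0.826, -0.001]
ft_force: [-0.0, -0.3, -2.2]
grip_width: 0.0129
grasp_force: 59.4
time: 16.3
position: [0.4329, 0.0044, 0.2421]
tool_rot: [-0.0, 0.563, 0.827, -0.0]
ft_force: [-0.1, -0.9, -2.4]
grip_width: 0.0128
grasp_force: 59.4
```

Run:
```python
from bar import *
plan([.4329,.0047,.077],.375,0)
```

```text
tcp [0.4329 0.0047 0.232 ] shift cm [-0.0037  0.0347 -1.0063] turn [ 0.0003 -0.0012  0.0001] n [0. 0. 1.]
```

```bash
python3 -m inch '[[0,0.03,-0.2,0,0,0,0],[0,0,-0.2,0,0,0,0],[0,0,0,0,0,0,0]]'; python3 -m inch '[[0,0,-0.2,0,0,0,0],[0,0,-0.1,0,0,0,0],[0,0,0,0,0,0,0]]'; python3 -m inch '[[0,0,-0.1,0,0,0,0],[0,0,-0.1,0,0,0,0],[0,0,0,0,0,0,0]]';python3 -m inch '[[0,0,-0.1,0,0,0,0],[0,0,0,0,0,0,0]]'
```

```text
time: 16.6
position: [0.4329, 0.0047, 0.2378]
tool_rot: [-0.001, 0.563, 0.827, -0.001]
ft_force: [0.4, -0.5, -3.1]
grip_width: 0.0128
grasp_force: 59.4
time: 16.9
position: [0.4329, 0.0047, 0.235]
tool_rot: [-0.0, 0.563, 0.827, -0.001]
ft_force: [0.3, -0.2, -1.0]
grip_width: 0.0129
grasp_force: 59.4
time: 17.2
position: [0.4329, 0.0047, 0.233]
tool_rot: [-0.0, 0.563, 0.827, -0.001]
ft_force: [0.2, 0.1, -1.7]
grip_width: 0.0129
grasp_force: 59.4
time: 17.4
position: [0.4329, 0.0047, 0.2321]
tool_rot: [-0.0, 0.563, 0.827, -0.0]
ft_force: [0.6, 0.8, -1.7]
grip_width: 0.013
grasp_force: 59.4
```

```bash
python3 -m inch '[[0,0,-0.1,0,0,0,0],[0,0,0,0,0,0,0]]'; python3 -m inch '[[0,0,-0.1,0,0,0,0],[0,0,0,0,0,0,0]]'; python3 -m inch '[[0,0,-0.1,0,0,0,0],[0,0,0,0,0,0,0]]'
```

```text
time: 17.6
position: [0.4329, 0.0047, 0.2311]
tool_rot: [-0.0, 0.563, 0.827, -0.001]
ft_force: [-0.2, 0.3, -1.9]
grip_width: 0.0126
grasp_force: 59.4
time: 17.8
position: [0.4329, 0.0047, 0.2301]
tool_rot: [-0.0, 0.563, 0.827, -0.001]
ft_force: [0.4, 0.2, -2.3]
grip_width: 0.013
grasp_force: 59.4
time: 18.0
position: [0.4329, 0.0047, 0.2295]
tool_rot: [-0.0, 0.563, 0.827, -0.0]
ft_force: [-2.6, -0.4, 3.1]
grip_width: 0.0129
grasp_force: 60.1
```

```bash
python3 -m inch '[[0,0,-0.1,0,0,0,0],[0,0,-0.1,0,0,0,0],[0,0,0,0,0,0,0]]'; python3 -m inch '[[0,0,0.2,0,0,0,0],[0,0,0,0,0,0,0.3],[0,0,0,0,0,0,0.5],[0,0,0,0,0,0,0.5],[0,0,0,0,0,0,0.5]]';  python3 -m inch '[[0,0,1,0,0,0,0.5],[0,0,3,0,0,0,0.5],[0,0,4,0,0,0,0.8],[0,0,4,0,0,0,1],[0,0,3,0,0,0,1],[0,0,0,0,0,0,1],[0,0,0,0,0,0,1]]'
python3 - <<'E'
from bar import *
c=eyes.get_calibration("wrist");im=eyes.snapshot("wrist");cv2.imwrite("pics/w8.png",im)
g=cv2.cvtColor(im,cv2.COLOR_BGR2GRAY);m=((g>90)&(cv2.cvtColor(im,cv2.COLOR_BGR2HSV)[...,1]<50)).astype(np.uint8)
n,_,st,ce=cv2.connectedComponentsWithStats(m)
for i in range(1,n):
    if st[i,4]>800: print(st[i],ce[i])
for nm,x,y,yaw,L in(("S",.4318,.0048,.375,.137),("L",.6,-.179,-.18,.187)):
    X=np.array([(sx*.0535,sy*L/2,0) for sx,sy in((-1,1),(1,1),(1,-1),(-1,-1))])
    print(nm,proj(c,(Rz(yaw)@X.T).T+[x,y,.049]))
sc=[eyes.snapshot(n) for n in("side","scene")]
for n,s in zip(("side","scene"),sc):
    c=eyes.get_calibration(n);cv2.imwrite(f"pics/{n}9.png",s);d=cv2.absdiff(s,cv2.imread(f"pics/{n}0.png")).max(2)>60
    k,_,st,ce=cv2.connectedComponentsWithStats(cv2.morphologyEx(d.astype(np.uint8),cv2.MORPH_OPEN,np.ones((3,3))))
    print(n,[list(st[i]) for i in range(1,k) if st[i,4]>40])
E
```

```text
time: 18.3
position: [0.4328, 0.0047, 0.2294]
tool_rot: [0.0, 0.563, 0.827, -0.0]
ft_force: [-10.3, -0.3, 21.8]
grip_width: 0.0125
grasp_force: 62.6
time: 18.8
position: [0.4329, 0.0047, 0.2289]
tool_rot: [-0.001, 0.563, 0.827, -0.001]
ft_force: [0.5, 0.0, -0.8]
grip_width: 0.0428
grasp_force: 0.0
time: 19.5
position: [0.4331, 0.0047, 0.38]
tool_rot: [0.0, 0.563, 0.827, -0.0]
ft_force: [-0.0, 0.3, 0.1]
grip_width: 0.0853
grasp_force: 0.0
[    0     0   194   336 33490] [ 74.0198 145.3442]
[ 465    0   95   81 1851] [505.3263  51.7039]
[  176   109   175   267 24439] [265.3427 213.1412]
[119 267  52  61 877] [142.7366 296.114 ]
[402 268  52  60 832] [429.0938 297.0553]
[ 323  304   88   86 4023] [371.4412 349.3746]
S [[220.5153 112.7116]
 [350.6442 112.4996]
 [343.5514 266.1962]
 [228.1002 266.3726]]
L [[381.7925 319.851 ]
 [467.5945 368.7903]
 [361.4705 487.2122]
 [281.0311 448.3775]]
side [[np.int32(32), np.int32(0), np.int32(7), np.int32(20), np.int32(71)], [np.int32(113), np.int32(0), np.int32(66), np.int32(31), np.int32(844)], [np.int32(200), np.int32(0), np.int32(13), np.int32(3
[... 3921 characters left out ...]
nt32(25), np.int32(480)], [np.int32(465), np.int32(295), np.int32(33), np.int32(43), np.int32(505)], [np.int32(417), np.int32(297), np.int32(11), np.int32(13), np.int32(102)], [np.int32(156), np.int32(313), np.int32(54), np.int32(81), np.int32(2210)], [np.int32(404), np.int32(312), np.int32(19), np.int32(42), np.int32(485)], [np.int32(495), np.int32(321), np.int32(13), np.int32(12), np.int32(93)], [np.int32(193), np.int32(330), np.int32(23), np.int32(66), np.int32(319)], [np.int32(364), np.int32(332), np.int32(24), np.int32(15), np.int32(172)], [np.int32(381), np.int32(347), np.int32(106), np.int32(70), np.int32(3586)], [np.int32(166), np.int32(389), np.int32(11), np.int32(6), np.int32(46)]]
```

```bash
python3 -c "
from bench import robot
print(robot.hand_in())"
```

```text
the job is handed in; nothing more can be done
None
```

The job is handed in at about 20 s: each lid was lowered onto its matching box until it met the rim. Camera views showed the long lid seated and flat; the short lid I judged only from contact height and force.

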